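Open the instrument case and switch on the hardness tester in it

TASK

The black instrument case is shut but both its latches are already undone and stick out from its front, which faces to the right. With the fingertips, push a latch tab upward and swing the lid over backward past upright, so that it drops against its back stop and stays open by its own weight; then press the raised round power key of the hardness tester inside fully down and let it go. Nothing is to be gripped or lifted: the tester stays in its recess, the case stays where it stands, and the loose things round it are not disturbed.

Things in the scene. Friction and masses are not known exactly. Their poses are not given: they have to be found in the camera images.
- instrument_case: Black case, 335 (x) by 226 (y) by 74 mm high shut, about 2.3 kg, loose on the worktop. Origin under its middle, z up; the front with latches and handle faces -y (to the right and a little to the robot) at y = -0.106; -x is its end near the robot. Lower half 46 mm high, lid above it flush, so a finger gets only under the latch tabs. Handle to y = -0.126 for x -0.045 to 0.045, z 0.021 to 0.033. Foam inside up to z = 0.041.
- instrument_case_lid (a joint): Lid, rad: 0 shut, grows as its front edge rises and swings back over the rear hinge; back stop at 1.78. Lid mass about 0.36 kg. Balance point near 1.37: below it falls shut, though the stiff hinge can hold it still from about 1.2 to 1.5; beyond 1.55 it falls back to the stop by itself and stays.
- instrument_case_latch_1 (a joint): Latch nearer the robot, rad: 0 hangs against the case front, 1.48 its stop, sticking nearly straight out to the front. Undone at the start (1.05 to 1.4), so it does not hold the lid. A slightly stiff pivot keeps it where it is left; pushed up against its stop it carries the lid with it.
- instrument_case_latch_2 (a joint): Latch farther from the robot, the same as the other.
- near_latch_edge (a point): Middle of the free edge of the nearer latch tab, a steel plate 28 mm wide, 4 mm thick, 25 mm from pivot (on the lid front; case x -0.1, y -0.109, z 0.057 with lid shut) to edge. Pushed up, it first swings to its stop (edge at case y -0.134, z 0.055), then raises the lid: tab and lid turn together about the hinge line, edge 0.256 m from it.
- far_latch_edge (a point): Middle of the free edge of the farther latch tab; as the nearer one, at case x = +0.1.
- lid_hinge (a point): Middle of the lid's hinge line at the back of the case (case coordinates 0, 0.122, 0.0465); the line runs along the case's x axis.
- lid_front (a point): Middle of the lid's upper front edge; on the lid, moves with it, 0.228 m before and 0.0275 m above the hinge line when shut.
- hardness_tester: Grey hardness tester, 76 (x) by 150 (y) by 28 mm, loose, face up in its foam recess in the -x half of the case, under the lid. Origin under its middle, at case (-0.040, 0.007, 0.026), axes as the case's. Display at its back end (+y), six flat fixed rectangular keys, one raised round key at the front end. Upper face 54 mm above the worktop.
- power_key (a joint): The raised round power key, m: 0 up, 0.004 fully down; it springs back. 2 N to start, 4 N at the bottom.
- key_top (a point): Middle of the top of the round power key, 24 mm across, 5 mm proud of the tester's face, about 59 mm above the worktop; at case coordinates (-0.040, -0.040, 0.059), and 0.047 m from the tester's middle towards the case front.
- specimen_a: Mounted specimen, black disc 30 mm across and 20 mm high with a round metal face, standing loose in front of the case between the latches. Origin at the middle of its underside.
- specimen_b: Mounted specimen, black disc 30 mm across and 21 mm high with a square metal face, standing loose beside the other. Origin at the middle of its underside.
- tape_roll: Roll of white label tape, 34 mm across, 48 mm long, lying loose behind the case, clear of the open lid. Origin under its middle.
- tweezers: Steel tweezers, 126 mm long, lying loose in front of the case. Origin under the middle.

How it is judged (in metres and radians):
On the way, in this order (a step that is already met when the one before it is completed fails the run):
1. the lid is past upright and leans back towards its stop (value of joint instrument_case_lid above 1.6 rad), for 0.2 s.
2. the power key is pressed down while the lid stands open (value of joint power_key above 0.003 m and value of joint instrument_case_lid above 1.6 rad), for 0.05 s.
At the end, for the whole second after the job is handed in: The lid leans back past upright at more than 1.65 rad and is at rest, the power key is up again after having been pressed, the tester lies in its recess (height within 8 mm), and the case stands flat within 30 mm of where it was (value of joint instrument_case_lid above 1.65 rad and velocity of joint instrument_case_lid between -0.05 and 0.05 rad/s and value of joint power_key below 0.001 m and z of hardness_tester in the frame of instrument_case between 0.02 and 0.034 m and distance of instrument_case from where it was at the start of the episode below 0.03 m and angle between instrument_case's own z axis and vertical below 0.03 rad and linear speed of instrument_case below 0.02 m/s); the robot touches nothing.
It fails at once if the case is pushed more than 40 mm away, or lifted or tipped (distance of instrument_case from where it was at the start of the episode above 0.04 m or angle between instrument_case's own z axis and vertical above 0.15 rad or height (world z) of instrument_case above 0.02 m).
It fails at once if the tester is lifted out of its recess (z of hardness_tester in the frame of instrument_case above 0.04 m).
It fails at once if a loose thing beside the case is moved more than 25 mm or lifted (distance of any of specimen_a, specimen_b, tape_roll, tweezers from where it was at the start of the episode above 0.025 m).
It also fails if it takes over 48 s, if anything falls off the work surface, if the arm or the gripper's body presses on something with over 40 N, if the wrist force passes 120 N, or if a joint passes its speed limit or range.

ROBOT

A 6-joint arm with a two-finger parallel gripper is mounted at the origin on a cart in front of the work surface, level with it; the furniture and walls round the work are solid. World frame = base frame: x ahead of the robot, y to its left, z up, the work surface at z = 0. Lengths are in mm, angles in rad, forces in N, time in s.
With the tool pointing down it reaches from about 350 to 725 mm from the base axis. Payload 6 kg.
Tool frame: the origin (TCP) lies between the finger pads; the fingertips stand 25 mm ahead of it and the grasp point (between the pads) lies 6 mm ahead of it; z points along the fingers, y is the line along which they close (so a half turn about z gives the same grasp; the last joint's range is limited). The gripper opens to 85 mm and grips with 20 to 120 N. Pads are 22 mm wide; open, the fingers measure 114 mm over their backs; the gripper's body (76 mm by 85 mm) begins 54 mm behind the grasp point. The pads swing forward as they close: fully open they stand 13 mm farther back than shut.
Start: joints at [1.471, 0.04, 0.085, 0, -1.615, -0.334], TCP at [252.165, 544.412, 218.861] pointing down, gripper open.
Joint ranges: [-2.56, 2.56], [-1.29, 2.01], [-1.08, 1.49], [-3.29, 1.98], [-2.81, -0.18], [-2.99, 2.99]. Speed limits (rad/s): [2.57, 2.57, 3.01, 3.14, 3.14, 3.14].

INTERFACE

Orientations are given as [roll, pitch, yaw] about the fixed x, y, z axes, in that order (R = Rz(yaw) Ry(pitch) Rx(roll)).
In Python, from plant import bot gives the robot as it stands.
- The arm moves only by the shell command python3 -m crank 'ROWS' [FORCE]. ROWS is JSON, a list of rows, each a list of 3 entries, a list of its own where there are three numbers: the shift along the tool's x, y, z in mm, then the turn, a rotation vector about the tool's x, y, z in degrees, then the closure in counts, from 0 (fully open) to 255 (shut). A call has 1 to 20 rows; each row is the pose to reach, as a shift and turn from the pose commanded when the call began, along the tool's axes at that moment; what a row does not reach only later rows make up. A row lasts 1/8 s, in which the tool goes at most 62.5 mm and 10.7 degrees, less where a joint would pass 70% of its speed; a pose out of reach is approached as far as the arm can. A call with a gripper value outside its range is refused whole. The fingers move at their own pace and stop on an object; FORCE is the grip in N (left out, the last holds). Time passes only in rows, so rows that repeat a pose let the fingers close. It gives the time, the measured TCP pose, the force, the opening and the grip force at its end, in the units of the state.
- bot.sense(): the state, without advancing time (a new reading comes with each control period).
- bot.get_image(name): name is "scene" or "top" or "wrist"; returns a dict with "pixels" (400x640x3 uint8, red, green, blue), "fov_y" (degrees; the focal length in pixels is half the picture's height over the tangent of half this angle, whatever the lens; pixels are square), "cx", "cy" (the principal point, pixels), "eye" and "orientation" of the camera in the world; the wrist camera has in their place "hand_eye" (4x4, takes a point from camera to tool coordinates, whose origin is the TCP and whose axes are the flange's). Camera axes: x right, y down, z forward; pixel columns grow to the right and rows downward; lengths in mm; the calibration is good to about 2 mm. A picture is of the moment at which its call begins: read the wrist's pose just before it. There is no depth.
- bot.finish_job(): hands the job in; it is judged then, once.
The state is a dict: "t": time; "joint_positions": joint angles; "qvel": joint speeds; "tau": joint torques, N m; "tool_pos": TCP position; "eef_rot": TCP orientation; "ft_force": force on the tool from outside, world axes, zero at the start; "torque": the same for the moment, N m; "opening": finger opening in mm; "grip_force": force on a finger pad.
Only numpy, scipy, OpenCV 4.12 (cv2) and the standard library are available. Lean on these libraries where they do the work, as an engineer would, in place of code of your own. Each camera call takes 0.05 s, during which the arm holds its last target. There are 200 camera calls.

## Working session

There is one attempt and no reset: what is moved stays moved. The work goes in short steps, Python scripts to look and compute and a shell command to move; the robot and the scene stay as the last step left them, time stands still between calls to the robot, and variables do not carry over. Pictures are saved under pics/ and viewed, at most 10 in all, crops included, and the job is handed in when it is done.

```bash
mkdir -p pics; ls; python3 - <<'E'
from plant import bot
import cv2,json
print(bot.sense())
for n in("scene","top"):
    d=bot.get_image(n); cv2.imwrite(f"pics/{n}0.png",d["pixels"][:,:,::-1])
    print(n,{k:v for k,v in d.items() if k!="pixels"})
E
```

```text
pics
{'t': 0.0, 'joint_positions': array([ 1.47071136e+00,  4.08211725e-02,  8.38034875e-02, -4.68053209e-04,
       -1.61549603e+00, -3.33709120e-01]), 'qvel': array([ 0.00079852,  0.00064307, -0.00056521,  0.00100503,  0.00162004,
       -0.00079052]), 'tau': array([ 1.10925070e-03, -3.68204856e+01,  3.47404611e+01,  6.93224251e+00,
       -5.52221783e-03, -1.17793357e-05]), 'tool_pos': array([251.96279501, 544.14511376, 217.86868894]), 'eef_rot': array([ 3.13981684e+00, -1.20704943e-04, -4.33773470e-01]), 'ft_force': array([ 0.40041524, -0.43311365, -0.66526609]), 'torque': array([-0.01723092, -0.02214348, -0.02068508]), 'grip_force': 0.0, 'opening': 85.79164954237866}
scene {'fov_y': 48.36917698134928, 'cx': 325.74951338885904, 'cy': 197.09377797411466, 'eye': array([-203.10425479, -644.14932921,  604.06954173]), 'orientation': array([-2.04464972,  0.01903315, -0.86266253])}
top {'fov_y': 42.378446123286636, 'cx': 324.53972009928725, 'cy': 195.67826824546415, 'eye': array([ 465.59042133,   11.30907462, 1456.43882642]), 'orientation': array([-3.05026965,  0.02502828, -1.59394801])}
```

View pics/top0.png

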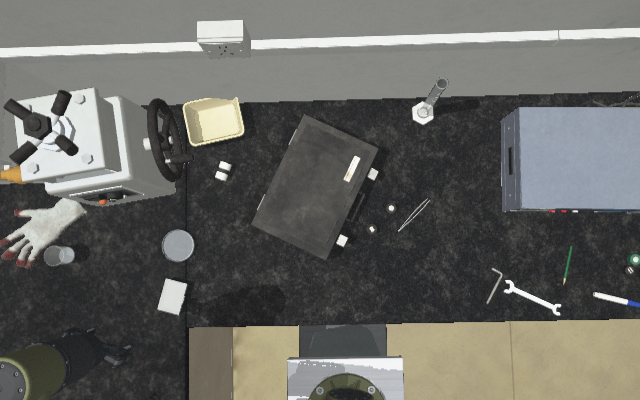

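View pics/scene0.png

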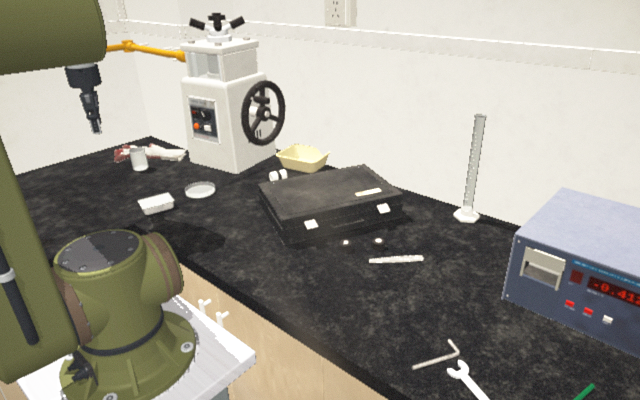

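The top view shows the shut case with corners near (305,115), (379,148), (326,259) and (252,227). The white latch tabs are at (342,241) and (373,174), the specimens at (372,229) and (391,208), and the tweezers near (413,215).

```bash
cat > h.py <<'E'
import numpy as np
from scipy.spatial.transform import Rotation as R
def ray(d,px,eye=None,Rm=None):
    f=200/np.tan(np.radians(d["fov_y"]/2))
    v=np.array([(px[0]-d["cx"])/f,(px[1]-d["cy"])/f,1.])
    Rm=R.from_euler("xyz",d["orientation"]).as_matrix() if Rm is None else Rm
    return np.array(d["eye"] if eye is None else eye),Rm@v
def onz(d,px,z):
    e,v=ray(d,px); return e+v*(z-e[2])/v[2]
def proj(d,P):
    f=200/np.tan(np.radians(d["fov_y"]/2))
    c=R.from_euler("xyz",d["orientation"]).as_matrix().T@(np.array(P)-d["eye"])
    return np.array([d["cx"]+f*c[0]/c[2],d["cy"]+f*c[1]/c[2]])
E
python3 - <<'E'
from plant import bot
from h import *
import cv2
d=bot.get_image("top"); im=d["pixels"]
g=im.min(2)
m=(g>150).astype(np.uint8); n,l,s,c=cv2.connectedComponentsWithStats(m)
for i in range(1,n):
    if 200<c[i][0]<440 and 140<c[i][1]<250 and s[i][4]>8:
        print(s[i],c[i].round(1),onz(d,c[i],55).round(1),onz(d,c[i],20).round(1))
for p in [(305,115),(379,148),(326,259),(252,227)]: print(p,onz(d,p,74).round(1))
d2=bot.get_image("scene")
g=d2["pixels"].min(2);m=(g>170).astype(np.uint8); n,l,s,c=cv2.connectedComponentsWithStats(m)
for i in range(1,n):
    if 260<c[i][0]<430 and 170<c[i][1]<270 and s[i][4]>8:print('scene',s[i],c[i].round(1),onz(d2,c[i],55).round(1),onz(d2,c[i],20).round(1))
a=cv2.resize(im[100:270,240:440][:,:,::-1],None,fx=4,fy=3.5);b=cv2.resize(d2["pixels"][150:280,240:440][:,:,::-1],None,fx=4,fy=4)
cv2.imwrite("pics/a.png",b)
E
```

```text
[344 156  16  26 172] [351.6 168.1] [668.6 -32.4  55. ] [673.6 -33.5  20. ]
[219 161  12   9  76] [224.2 165.3] [685.9 318.   55. ] [691.4 325.7  20. ]
[368 168  10  12  74] [372.7 173.6] [651.9 -89.5  55. ] [656.5 -92.   20. ]
[215 171  12   9  76] [220.5 175.4] [658.2 328.4  55. ] [663.  336.3  20. ]
[389 205   5   6  23] [390.9 207.8] [ 557.2 -136.    55. ] [ 559.5 -139.6   20. ]
[411 205  10  10  10] [415.5 209.5] [ 550.9 -202.2   55. ] [ 553.  -207.5   20. ]
[413 205  13  13  13] [419. 211.] [ 546.6 -211.5   55. ] [ 548.6 -217.1   20. ]
[398 223   9   8  14] [401.9 226.5] [ 505.8 -163.7   55. ] [ 506.8 -168.1   20. ]
[369 227   6   5  18] [371.5 228.8] [501.6 -81.6  55. ] [502.5 -83.9  20. ]
[336 235  12  12  83] [341.5 240.1] [4.73e+02 3.00e-01 5.50e+01] [473.2  -0.   20. ]
(305, 115) [815.7  91.3  74. ]
(379, 148) [ 718.8 -107.5   74. ]
(326, 259) [423.7  43.   74. ]
(252, 227) [513.5 239.8  74. ]
scene [279 169   8  10  54] [283.1 173.3] [643.3 264.4  55. ] [697.3 322.3  20. ]
scene [269 171   9  10  75] [273.1 175.7] [612.3 275.6  55. ] [664.2 334.2  20. ]
scene [355 188  26   8 107] [368.1 191.7] [701.   -9.9  55. ] [758.6  30.5  20. ]
scene [377 203  13  10  92] [383.  207.8] [649.1 -94.2  55. ] [703.4 -59.1  20. ]
scene [304 219  14  10  91] [310.5 223.8] [473.   -2.9  55. ] [516.1  38.   20. ]
scene [375 238   7   5  22] [378.2 240. ] [ 515.5 -171.6   55. ] [ 561.3 -141.4   20. ]
scene [344 240   4   4  14] [345.5 241.7] [ 463.6 -118.2   55. ] [506.1 -84.7  20. ]
scene [369 255  55   8 295] [397.2 258.7] [ 480.5 -244.2   55. ] [ 524.  -218.7   20. ]
```

View pics/a.png

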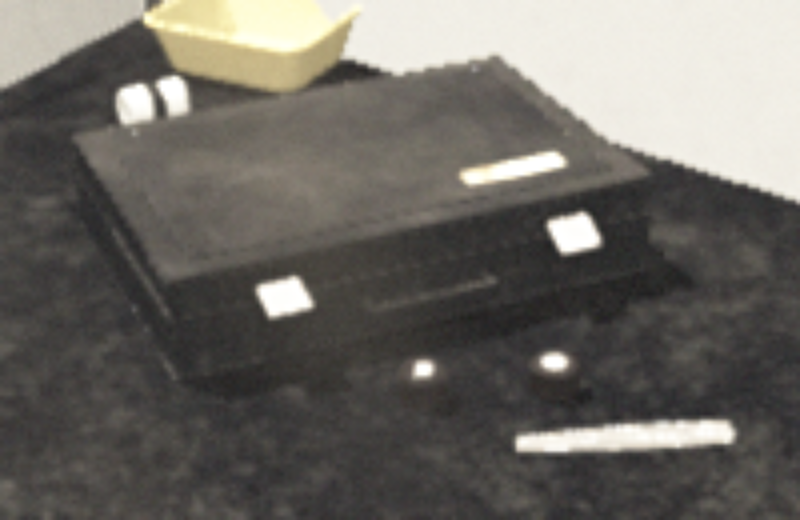

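The close scene view shows both tabs sticking out: near tab about (310,224), far tab about (383,208) in full-picture pixels. The specimens in front are clear of the near latch.

```bash
cat >> h.py <<'E'
O=np.array([616.,62.,0]); YAW=-0.4655
C=R.from_euler("z",YAW).as_matrix()
def w2c(p): return C.T@(np.array(p)-O)
def c2w(p): return O+C@np.array(p)
def target(tip,tilt,s):   # tool pointing along case +y, down by tilt deg; s: tool x up sign; tilt 90 = down
    a=np.radians(tilt); z=C@np.array([0,np.cos(a),-np.sin(a)]); up=C@np.array([0,np.sin(a),np.cos(a)])
    x=s*up; M=np.c_[x,np.cross(z,x),z]; return c2w(tip)-25*z,M
def rel(p0,M0,p,M):
    return (M0.T@(p-p0)).round(1),np.degrees(R.from_matrix(M0.T@M).as_rotvec()).round(1)
def now(bot):
    s=bot.sense(); return s["tool_pos"],R.from_euler("xyz",s["eef_rot"]).as_matrix(),s
E
python3 - <<'E'
from plant import bot
from h import *
d1=bot.get_image("top");d2=bot.get_image("scene");w=bot.get_image("wrist")
print(w["hand_eye"])
for n,a,b in [("near",(341.5,240.1),(310.5,223.8)),("far",(372.7,173.6),(383,207.8))]:
    e1,v1=ray(d1,a);e2,v2=ray(d2,b)
    t=np.linalg.lstsq(np.c_[v1,-v2],e2-e1,rcond=None)[0]
    P,Q=e1+v1*t[0],e2+v2*t[1]; print(n,P,Q,w2c((P+Q)/2))
for q in [(502.5,-83.9,20),(559.5,-139.6,20),(506.8,-168,0)]: print(w2c(q))
p,M,_=now(bot)
for s in(1,-1):
    for tip in[(-103,-230,150)]: print(s,target(tip,35,s),rel(p,M,*target(tip,35,s)))
p2=c2w((-103,-200,250)); print("down",M.T@(p2-p))
E
```

```text
[[-6.36568186e-04 -9.65583623e-01 -2.60092027e-01  6.55292283e+01]
 [ 9.99999780e-01 -6.62647287e-04  1.25852434e-05  6.85323768e-01]
 [-1.84501381e-04 -2.60091962e-01  9.65583832e-01 -1.55382213e+02]
 [ 0.00000000e+00  0.00000000e+00  0.00000000e+00  1.00000000e+00]]
near [4.72955260e+02 3.14875719e-01 5.35897919e+01] [474.53472676  -1.33199888  53.61099066] [ -99.06048529 -119.71143426   53.6003913 ]
far [652.3771471  -89.82731544  51.96647743] [653.54065464 -91.36535401  52.23197175] [ 101.5222362  -119.7699348    52.09922459]
[ -35.93320419 -181.32254365   20.        ]
[  40.00387848 -205.51033966   20.        ]
[   5.65920204 -254.54393222    0.        ]
1 (array([ 411.5271507 , -115.59359139,  164.33941091]), array([[ 0.25746106,  0.89359724,  0.3676925 ],
       [ 0.51254632, -0.44886966,  0.73199201],
       [ 0.81915204,  0.        , -0.57357644]])) (array([422. , 531.8,  54.6]), array([ 42.1,  43.4, -80.7]))
-1 (array([ 411.5271507 , -115.59359139,  164.33941091]), array([[-0.25746106, -0.89359724,  0.3676925 ],
       [-0.51254632,  0.44886966,  0.73199201],
       [-0.81915204,  0.        , -0.57357644]])) (array([422. , 531.8,  54.6]), array([ 43.8, -42.4,  84. ]))
down [423.61597255 481.4190079  -31.10706208]
```

```bash
python3 -m crank '[[[420,500,-30],[0,0,0],255],[[420,500,-30],[0,0,0],255],[[420,500,-30],[0,0,0],255],[[420,500,-30],[0,0,0],255],[[420,500,-30],[0,0,0],255],[[420,500,-30],[0,0,0],255],[[420,500,-30],[0,0,0],255],[[420,500,-30],[0,0,0],255],[[420,500,-30],[0,0,0],255],[[420,500,-30],[0,0,0],255],[[420,500,-30],[0,0,0],255],[[420,500,-30],[0,0,0],255],[[420,500,-30],[0,0,0],255],[[420,500,-30],[0,0,0],255]]'
python3 - <<'E'
from plant import bot
from h import *
p,M,s=now(bot); print(s["joint_positions"],p)
print(rel(p,M,*target((-103,-230,150),35,1)))
E
```

```text
t: 2.1
tool_pos: [423.1, -84.9, 249.0]
eef_rot: [-3.141, -0.0, -0.432]
ft_force: [-0.2, -0.4, 0.1]
opening: -0.0
grip_force: 0.0
[ 2.74662306e-01 -4.12501430e-01 -2.52257592e-01 -2.04858826e-05
 -1.73062678e+00  8.64026837e-01] [423.05748622 -84.93386255 249.03358065]
(array([ 2.3, 32.7, 84.7]), array([ 42. ,  43.4, -80.7]))
```

```bash
python3 -m crank '[[[0,40,20],[42,43.4,-80.7],255],[[0,40,20],[42,43.4,-80.7],255],[[0,40,20],[42,43.4,-80.7],255],[[0,40,20],[42,43.4,-80.7],255],[[0,40,20],[42,43.4,-80.7],255],[[0,40,20],[42,43.4,-80.7],255],[[0,40,20],[42,43.4,-80.7],255],[[0,40,20],[42,43.4,-80.7],255],[[0,40,20],[42,43.4,-80.7],255],[[0,40,20],[42,43.4,-80.7],255],[[0,40,20],[42,43.4,-80.7],255],[[0,40,20],[42,43.4,-80.7],255],[[0,40,20],[42,43.4,-80.7],255],[[0,40,20],[42,43.4,-80.7],255]]'
python3 - <<'E'
from plant import bot
from h import *
import cv2
p,M,s=now(bot); print(s["joint_positions"],p); print(M.round(2),w2c(p+25*M[:,2]))
print(rel(p,M,*target((-103,-190,30),33,1)))
cv2.imwrite("pics/w1.png",bot.get_image("wrist")["pixels"][:,:,::-1])
E
```

```text
t: 3.85
tool_pos: [416.2, -82.5, 264.8]
eef_rot: [-3.059, -0.919, 0.99]
ft_force: [-0.1, -0.5, 0.4]
opening: -0.2
grip_force: 0.0
[-0.60458458 -0.37559932 -0.17115501 -0.94456983 -1.79418715  2.98987966] [416.15545414 -82.54148246 264.79842511]
[[ 0.33  0.87  0.37]
 [ 0.51 -0.49  0.71]
 [ 0.79 -0.05 -0.6 ]] [-113.45969016 -198.95429664  249.68335663]
(array([-170.3,   21.3,  140.1]), array([ 0.7,  4.2, -4. ]))
```

View pics/w1.png

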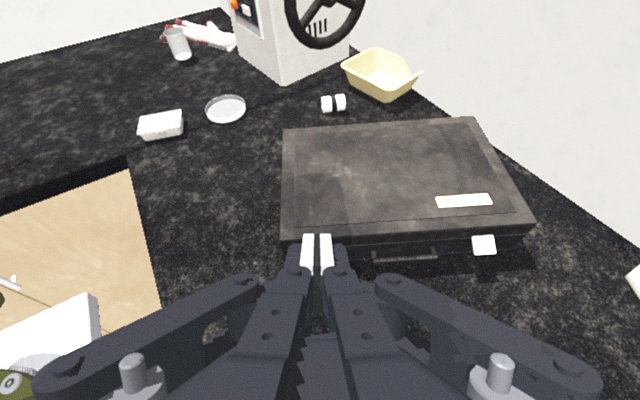

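The wrist view shows the closed fingertips at about (317,240) above the near-latch area, the far latch at (484,245) and the lid still shut. Joint 6 sits at its limit, so I'll use a tool roll of about 20° instead.

```bash
cat >> h.py <<'E'
def targetr(tip,tilt,roll):
    p,M=target(tip,tilt,1); return p,M@R.from_euler("z",roll,degrees=True).as_matrix()
E
python3 - <<'E'
from plant import bot
from h import *
p,M,s=now(bot)
for z in (120,26): print(rel(p,M,*targetr((-103,-175,z),33,20)))
E
```

```text
(array([-89.7,  16. ,  97.7]), array([ 1.4,  4. , 16. ]))
(array([-164.4,   20.8,  154.5]), array([ 1.4,  4. , 16. ]))
```

```bash
python3 -m crank '[[[-30,10,30],[1.4,4,16],255],[[-90,16,98],[1.4,4,16],255],[[-90,16,98],[1.4,4,16],255],[[-90,16,98],[1.4,4,16],255],[[-130,19,128],[1.4,4,16],255],[[-164,21,154],[1.4,4,16],255],[[-164,21,154],[1.4,4,16],255],[[-164,21,154],[1.4,4,16],255]]'
python3 - <<'E'
from plant import bot
from h import *
import cv2
p,M,s=now(bot); print(s["joint_positions"],p); print(w2c(p+25*M[:,2]))
for q in [(-103,-124,24),(-103,-122,34),(-103,-120,44)]:print(rel(p,M,*targetr(q,33,20)))
a=bot.get_image("wrist")["pixels"][:,:,::-1]; b=bot.get_image("scene")["pixels"][180:300,230:430,::-1]
cv2.imwrite("pics/w2.png",np.vstack([cv2.resize(a[100:340,120:520],(600,300)),cv2.resize(b,(600,300))]))
E
```

```text
t: 4.9
tool_pos: [441.9, -52.7, 63.6]
eef_rot: [-2.653, -0.872, 0.494]
ft_force: [-0.0, -0.2, 0.2]
opening: -0.1
grip_force: 0.0
[-0.54287965 -0.18995365 -0.41168173 -0.96619549 -1.50362214  2.98949442] [441.87257508 -52.68768016  63.60104614]
[-104.01027591 -160.0701867    49.40032739]
(array([-0.7,  1.3, 44.1]), array([ 0.8,  1.4, -1.7]))
(array([ 8. , -2.2, 40.1]), array([ 0.8,  1.4, -1.7]))
(array([16.7, -5.6, 36.1]), array([ 0.8,  1.4, -1.7]))
```

View pics/w2.png

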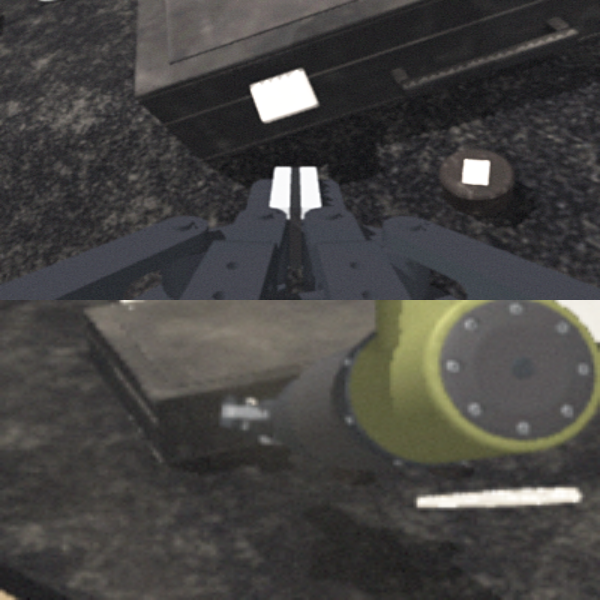

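The upper half shows the fingertips at about (297,170) in front of the near tab at (285,95), with a specimen at (475,172). The lower half shows the hand in front of the near latch. Joint 6 is at its limit again, so I'll turn to roll 90° with a flat 22 mm pad under the tab and tilt 40°.

```bash
python3 - <<'E'
from plant import bot
from h import *
p,M,s=now(bot)
for q in [(-103,-190,90),(-103,-175,60)]:print(rel(p,M,*targetr(q,40,90)))
E
```

```text
(array([ 18.2,  -5.8, -47.7]), array([-4.6, -3.5, 68.2]))
(array([  3.1,   0.1, -18.3]), array([-4.6, -3.5, 68.2]))
```

```bash
python3 -m crank '[[[15,-5,-40],[0,0,0],255],[[18,-6,-48],[-4.6,-3.5,68.2],255],[[18,-6,-48],[-4.6,-3.5,68.2],255],[[18,-6,-48],[-4.6,-3.5,68.2],255],[[18,-6,-48],[-4.6,-3.5,68.2],255],[[18,-6,-48],[-4.6,-3.5,68.2],255],[[18,-6,-48],[-4.6,-3.5,68.2],255],[[18,-6,-48],[-4.6,-3.5,68.2],255],[[18,-6,-48],[-4.6,-3.5,68.2],255],[[18,-6,-48],[-4.6,-3.5,68.2],255],[[18,-6,-48],[-4.6,-3.5,68.2],255]]'
python3 - <<'E'
from plant import bot
from h import *
p,M,s=now(bot); print(s["joint_positions"]); print(w2c(p+25*M[:,2]))
for q in [(-103,-170,30),(-103,-145,25),(-103,-124,25),(-103,-122,35),(-103,-122,45)]:print(q,rel(p,M,*targetr(q,40,90)))
E
```

```text
t: 6.38
tool_pos: [429.0, -78.0, 104.3]
eef_rot: [-2.269, 0.003, -0.465]
ft_force: [0.3, 0.7, 0.3]
opening: 0.1
grip_force: 0.0
[-0.5257266  -0.26865497 -0.3680519  -0.87010883 -1.55528786  1.68413229]
[-104.34222212 -189.8710489    88.22544212]
(-103, -170, 30) (array([ 1.5, 31.8, 52.7]), array([ 0. ,  0.1, -0.1]))
(-103, -145, 25) (array([ 1.5, 19.6, 75. ]), array([ 0. ,  0.1, -0.1]))
(-103, -124, 25) (array([ 1.5,  6.1, 91.1]), array([ 0. ,  0.1, -0.1]))
(-103, -122, 35) (array([ 1.5, -2.9, 86.2]), array([ 0. ,  0.1, -0.1]))
(-103, -122, 45) (array([  1.5, -10.5,  79.8]), array([ 0. ,  0.1, -0.1]))
```

```bash
python3 -m crank '[[[2,32,53],[0,0,0],255],[[2,32,53],[0,0,0],255],[[2,20,75],[0,0,0],255],[[2,6,91],[0,0,0],255],[[2,6,91],[0,0,0],255],[[2,2,88],[0,0,0],255],[[2,-3,86],[0,0,0],255],[[2,-3,86],[0,0,0],255]]'
python3 - <<'E'
from plant import bot
from h import *
import cv2
p,M,s=now(bot); print(w2c(p+25*M[:,2]),C.T@s["ft_force"])
a=bot.get_image("wrist")["pixels"][:,:,::-1]; b=bot.get_image("scene")["pixels"][180:300,230:430,::-1]
cv2.imwrite("pics/w3.png",np.vstack([cv2.resize(a,(480,300)),cv2.resize(b,(480,300))]))
E
```

```text
t: 7.38
tool_pos: [461.3, -18.6, 52.0]
eef_rot: [-2.269, 0.002, -0.465]
ft_force: [0.1, 0.5, 0.2]
opening: 0.1
grip_force: 0.0
[-102.04705892 -122.32468991   35.89369147] [-0.13337088  0.52876186  0.19178199]
```

View pics/w3.png

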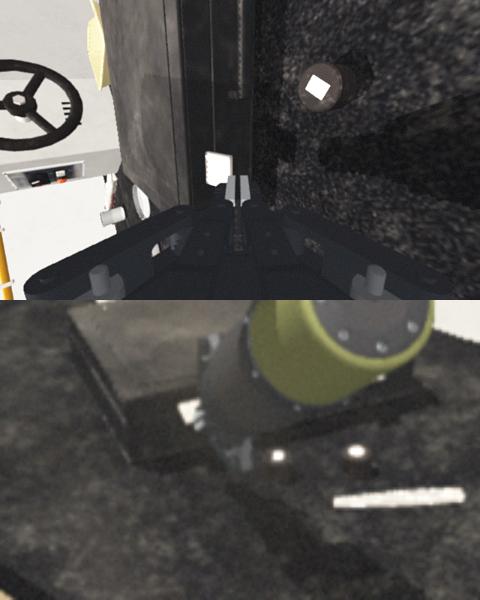

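The wrist picture shows the fingertips under the near tab, at about (235,190) with the tab at (217,168). There is no contact force yet. Next, the arc.

```bash
python3 - <<'E'
from plant import bot
from h import *
p,M,s=now(bot)
for th in np.arange(0,1.8,.1):
    d=np.interp(th,[0,.8,1.8],[8,6,2]); r=238
    y=122-r*np.cos(th)-d*np.sin(th); z=46.5+r*np.sin(th)-d*np.cos(th)
    print(round(th,1),np.round((y,z)),rel(p,M,*targetr((-102,y,z),40,90))[0])
E
```

```text
0.0 [-116.   38.] [ 0.5 -6.5  2.6]
0.1 [-116.   63.] [  0.4 -25.2 -12.5]
0.2 [-113.   86.] [  0.3 -45.3 -25.7]
0.3 [-108.  110.] [  0.2 -66.7 -36.8]
0.4 [-100.  133.] [  0.1 -89.  -45.7]
0.5 [-90. 155.] [ 1.000e-01 -1.122e+02 -5.230e+01]
0.6 [-78. 176.] [   0.  -135.8  -56.5]
0.7 [-64. 195.] [  -0.  -159.8  -58.3]
0.8 [-48. 213.] [-1.000e-01 -1.839e+02 -5.770e+01]
0.9 [-30. 229.] [-1.000e-01 -2.079e+02 -5.460e+01]
1.0 [-11. 244.] [-2.000e-01 -2.314e+02 -4.910e+01]
1.1 [ 10. 256.] [-2.000e-01 -2.543e+02 -4.120e+01]
1.2 [ 32. 267.] [  -0.3 -276.3  -31.1]
1.3 [ 54. 275.] [  -0.3 -297.1  -18.8]
1.4 [ 78. 280.] [-3.000e-01 -3.166e+02 -4.400e+00]
1.5 [102. 284.] [-3.000e-01 -3.345e+02  1.180e+01]
1.6 [126. 284.] [-3.000e-01 -3.506e+02  2.980e+01]
1.7 [150. 283.] [-3.000e-01 -3.649e+02  4.940e+01]
```

```bash
python3 -m crank '[[[0,-9,-6],[0,0,0],255],[[0,-22,-15],[0,0,0],255],[[0,-33,-22],[0,0,0],255],[[0,-45,-28],[0,0,0],255],[[0,-56,-34],[0,0,0],255],[[0,-67,-39],[0,0,0],255],[[0,-89,-46],[0,0,0],255],[[0,-112,-52],[0,0,0],255],[[0,-112,-52],[0,0,0],255]]'
python3 - <<'E'
from plant import bot
from h import *
import cv2
p,M,s=now(bot); print(w2c(p+25*M[:,2]),C.T@s["ft_force"],s["joint_positions"])
a=bot.get_image("top")["pixels"][90:290,220:460,::-1]; b=bot.get_image("scene")["pixels"][100:300,200:440,::-1]
cv2.imwrite("pics/w4.png",np.hstack([cv2.resize(a,(400,333)),cv2.resize(b,(400,333))]))
E
```

```text
t: 8.6
tool_pos: [476.5, 10.9, 172.5]
eef_rot: [-2.269, 0.0, -0.464]
ft_force: [0.9, -1.0, -0.7]
opening: 0.0
grip_force: 0.0
[-101.79834099  -89.12794042  156.44260529] [ 1.24338906 -0.43904235 -0.68760758] [-0.28033922 -0.39477734 -0.34222314 -0.85956363 -1.46484327  1.41191222]
```

View pics/w4.png

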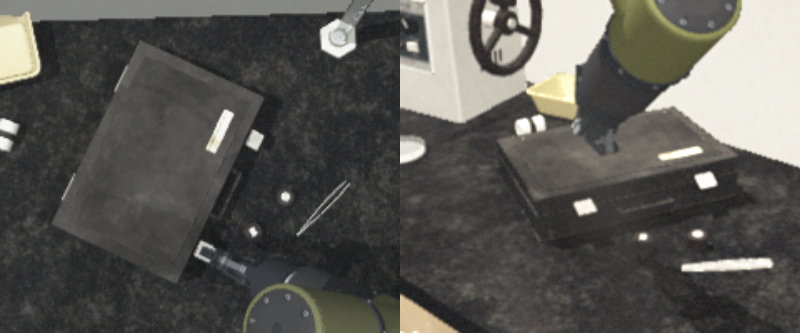

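The finger slipped past and the lid is still shut. The near tab is visible at top pixel (342,240), with the fingertip just beside it. I'll check how the tip estimate compares with the picture.

```bash
python3 - <<'E'
from plant import bot
from h import *
import cv2
p,M,s=now(bot); d=bot.get_image("top"); d2=bot.get_image("scene")
t=p+25*M[:,2]
print("tip",proj(d,t),proj(d2,t),"tcp",proj(d,p),proj(d2,p))
r={}
for n,dd,b in(("top",d,(320,150,440,270)),("scene",d2,(290,190,400,245))):
    m=(dd["pixels"].min(2)>150).astype(np.uint8);k,l,st,c=cv2.connectedComponentsWithStats(m)
    for i in range(1,k):
        if b[0]<c[i][0]<b[2] and b[1]<c[i][1]<b[3] and st[i][4]>8: print(n,st[i],c[i].round(1))
a=cv2.resize(d["pixels"][215:275,310:390,::-1],None,fx=5,fy=5,interpolation=cv2.INTER_NEAREST)
b=cv2.resize(d2["pixels"][160:240,270:350,::-1],None,fx=5,fy=5,interpolation=cv2.INTER_NEAREST)
cv2.imwrite("pics/w5.png",np.hstack([cv2.copyMakeBorder(a,0,100,0,0,0),b]))
E
```

```text
tip [330.7389981 235.6917002] [302.66867575 181.9127602 ] tcp [337.63778377 238.87637645] [305.23882152 178.82881746]
top [344 156  16  26 172] [351.6 168.1]
top [368 168  10  12  73] [372.7 173.6]
top [389 205   5   6  23] [390.9 207.8]
top [411 205  10  10  10] [415.5 209.5]
top [413 205  13  13  13] [419. 211.]
top [398 223   9   8  14] [401.9 226.5]
top [370 227   5   5  17] [371.6 228.8]
top [337 235  11  13  45] [341.3 239.9]
scene [355 188  27   8 116] [368.  191.7]
scene [377 203  13  10  97] [383.1 207.7]
scene [304 219  14  10  90] [310.6 223.8]
scene [375 238   7   5  28] [378.1 240.1]
scene [343 240   6   4  19] [345.4 241.6]
```

View pics/w5.png

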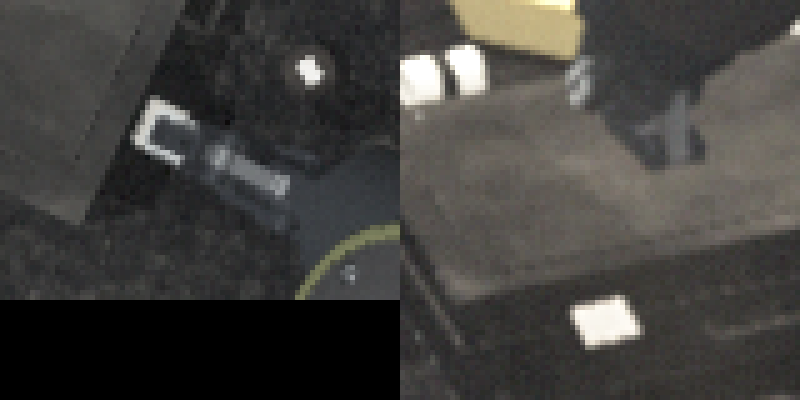

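```bash
cat >> h.py <<'E'
def tri(d1,a,d2,b):
    e1,v1=ray(d1,a);e2,v2=ray(d2,b)
    t=np.linalg.lstsq(np.c_[v1,-v2],e2-e1,rcond=None)[0]
    P,Q=e1+v1*t[0],e2+v2*t[1]; return (P+Q)/2,np.linalg.norm(P-Q)
E
python3 - <<'E'
from plant import bot
from h import *
p,M,s=now(bot); d=bot.get_image("top"); d2=bot.get_image("scene")
P,g=tri(d,(340.5,240),d2,(322,193)); print(P,g,w2c(P),M.T@(P-p), w2c(p))
w=bot.get_image("wrist"); H=np.array(w["hand_eye"]); f=200/np.tan(np.radians(w["fov_y"]/2))
for z in(25,0,-10):
    c=np.linalg.inv(H)@np.array([0,0,z,1]); print(z,w["cx"]+f*c[0]/c[2],w["cy"]+f*c[1]/c[2])
E
```

```text
[484.38079707  -9.37022587 135.26364847] 34.56762358495302 [ -85.57862805 -122.8561034   135.26364847] [17.1264996  34.84856279 11.28135671] [-102.53493724 -109.08496267  169.29080804]
25 316.2375116092606 225.07728836030472
0 316.2121471448072 240.40213960406447
-10 316.19982802504836 247.84517780051434
```

```bash
python3 - <<'E'
from plant import bot
from h import *
import cv2
p,M,s=now(bot); w=bot.get_image("wrist"); H=np.array(w["hand_eye"]); f=200/np.tan(np.radians(w["fov_y"]/2))
def pw(t):
    c=np.linalg.inv(H)@np.r_[t,1]; return np.round([w["cx"]+f*c[0]/c[2],w["cy"]+f*c[1]/c[2]],1)
for n,q in (("near",(473.5,0,54)),("far",(653,-90.5,52)),("spB",(502.5,-84,20)),("spA",(559.5,-139.6,20))): print(n,pw(M.T@(np.array(q)-p)))
for t in [(11,0,25),(-11,0,25),(0,0,25),(11,8,25),(11,0,15),(11,0,5),(11,8,-10)]: print(t,pw(np.array(t)))
g=w["pixels"].min(2); m=(g>150).astype(np.uint8);k,l,st,c=cv2.connectedComponentsWithStats(m)
for i in range(1,k):
    if st[i][4]>60: print(st[i],c[i].round(1))
for r in range(200,300,8): print(r,' '.join(f"{v:3d}" for v in g[r,280:356:4]))
E
```

```text
near [439.7 202.3]
far [ 476.9 -122.5]
spB [570.9 115.9]
spA [664.5 -40.5]
(11, 0, 25) [316.2 208.6]
(-11, 0, 25) [316.2 241.1]
(0, 0, 25) [316.2 225.1]
(11, 8, 25) [328.9 208.6]
(11, 0, 15) [316.2 213.4]
(11, 0, 5) [316.2 218.8]
(11, 8, -10) [331.7 228.2]
[    0     0   243   400 57368] [100.3 170.1]
[  57   97   74   35 1839] [ 92.2 114.3]
[556 103  34  25 509] [572.1 115. ]
[ 132  105   41   61 1380] [151.8 134. ]
[234 120  21  14 233] [244.  126.2]
[114 126  13  12 110] [119.6 131.1]
[237 138  20  13 229] [246. 144.]
[  80  144   72   34 1515] [112.3 162.1]
[ 423  184   37   39 1223] [441.3 202.6]
[148 218  11   9  65] [152.6 221.6]
[240 234  26  43 793] [252.8 254.6]
200  84  83  86  83  85  79  86  95  91  78  72  75  80  93  90  75  74  79  84
208  83  87  81  78  85  85  84  83  86  79  82  81  86  87  80  74  73  75  75
216  96  92  96  91  88  83  82  83  84  87  85  92  87  86  82  80  69  78  83
224  85 109  93  88  86  79  84  85  70  90  95  80  81  86  77  73  75  77  82
232  56  75  60  43  59  72  82  85  78  81  71  78  72  73  83  74  75  73  72
240  55  56  74  60  72  55 153 151 145  30 101 150 150  76  73  78  72  71  73
248  55  45  44  33  36  35 149 147 140  35  84 149 151  70  37  31  37  75  77
256  52  50  47  43  42  76 142 149 143  26  68 153 150 138  41  43  47  52  73
264  55  44  38  35  35 128 149 143 138  29  69 147 150 148  36  36  33  37  41
272  36  40  38  43  37  42  41  41 214  46  98  28  40  39  41  40  44  39  34
280  36  40  35  34  40  38  36  32  38  45  40  34  31  30  39  39  33  37  38
288  33  29  36  38  35  33  33  28  40  47  37  34  33  40  32  40  36  32  38
296  38  41  30  34  29  33  30  35  37  47  37  34  33  34  33  33  36  36  35
```

The wrist projections of the tab and specimens match to within a pixel or two. The fingertips, though, appear about 40 mm shorter than I assumed (row ~236), which agrees with the top view. I'll measure the tip offset and plan again.

```bash
cat >> h.py <<'E'
L=-18.
def tgt(tip,tilt=40,roll=90):
    p,M=targetr(tip,tilt,roll); return p+(25-L)*M[:,2],M
E
python3 - <<'E'
from plant import bot
from h import *
p,M,s=now(bot); w=bot.get_image("wrist"); H=np.array(w["hand_eye"]); f=200/np.tan(np.radians(w["fov_y"]/2))
def pw(t):
    c=np.linalg.inv(H)@np.r_[t,1]; return w["cy"]+f*c[1]/c[2]
g=w["pixels"].min(2); print("rows",[int(np.mean(g[r,304:314])) for r in range(228,246)])
for z in (0,-10,-15,-20,-25): print(z,pw((11,0,z)),pw((-11,0,z)))
d=bot.get_image("top")
for z in(0,-10,-20): print("top",z,[proj(d,p+M@np.array([x,y,z])).round(1) for x in(-11,11) for y in (-6,6)])
for q in [(-102,-175,150),(-102,-170,30),(-102,-122,25),(-102,-122,35)]: print(q,rel(p,M,*tgt(q)))
E
```

```text
rows [78, 78, 79, 80, 77, 97, 136, 145, 147, 145, 144, 142, 142, 142, 143, 143, 142, 142]
0 221.74978287932922 258.4296371573668
-10 228.1673607592348 266.82411324138235
-15 231.6858100341363 271.41155667598105
-20 235.43814543236485 276.29241385235434
-25 239.448489819758 281.4957649543728
top 0 [array([334.5, 242.2]), array([337.3, 243.6]), array([338.3, 234.2]), array([341. , 235.6])]
top -10 [array([337.3, 243.5]), array([340.1, 244.9]), array([341.1, 235.4]), array([343.9, 236.8])]
top -20 [array([340.1, 244.9]), array([342.9, 246.2]), array([343.9, 236.7]), array([346.7, 238.1])]
(-102, -175, 150) (array([  0.4,  57.4, -19.8]), array([ 0. ,  0.2, -0.2]))
(-102, -170, 30) (array([  1. , 146.1,  61.2]), array([ 0. ,  0.2, -0.2]))
(-102, -122, 25) (array([  1. , 119. , 101.2]), array([ 0. ,  0.2, -0.2]))
(-102, -122, 35) (array([  1. , 111.4,  94.8]), array([ 0. ,  0.2, -0.2]))
```

```bash
python3 -m crank '[[[0,57,-20],[0,0,0],255],[[0,57,-20],[0,0,0],255],[[1,100,20],[0,0,0],255],[[1,146,61],[0,0,0],255],[[1,146,61],[0,0,0],255],[[1,133,81],[0,0,0],255],[[1,121,99],[0,0,0],255],[[1,119,101],[0,0,0],255],[[1,115,98],[0,0,0],255],[[1,111,95],[0,0,0],255],[[1,111,95],[0,0,0],255]]'
python3 - <<'E'
from plant import bot
from h import *
import cv2
p,M,s=now(bot); print(w2c(p+L*M[:,2]),C.T@s["ft_force"])
w=bot.get_image("wrist")["pixels"]; g=w.min(2);m=(g>150).astype(np.uint8);k,l,st,c=cv2.connectedComponentsWithStats(m)
for i in range(1,k):
    if st[i][4]>150: print(st[i],c[i].round(1))
for th in np.arange(0,1.8,.1):
    d_=np.interp(th,[0,.8,1.8],[8,6,2]); r=238
    y=122-r*np.cos(th)-d_*np.sin(th); z=46.5+r*np.sin(th)-d_*np.cos(th)
    print(round(th,1),np.round((y,z)),rel(p,M,*tgt((-102,y,z)))[0])
E
```

```text
t: 10.48
tool_pos: [477.5, 10.5, 25.6]
eef_rot: [-2.27, 0.001, -0.466]
ft_force: [-0.8, -4.2, -1.8]
opening: 0.1
grip_force: 2.1
[-100.65529899 -121.94641686   37.15837167] [ 1.193329   -4.12794839 -1.83984302]
[    0     0   159   400 35454] [ 69.9 197.8]
[  0  95  21  28 361] [  6.9 106. ]
[ 446   96   53   48 1405] [471.1 119.4]
[  20  104   56   73 2504] [ 47.3 139.6]
[  0 161  39  32 796] [ 13.8 177.9]
[ 240  234   44   49 1545] [260.6 258.2]
0.0 [-116.   38.] [-1.3 -4.9  3.7]
0.1 [-116.   63.] [ -1.4 -23.5 -11.5]
0.2 [-113.   86.] [ -1.4 -43.7 -24.7]
0.3 [-108.  110.] [ -1.4 -65.  -35.8]
0.4 [-100.  133.] [ -1.4 -87.3 -44.7]
0.5 [-90. 155.] [  -1.5 -110.5  -51.2]
0.6 [-78. 176.] [  -1.5 -134.1  -55.5]
0.7 [-64. 195.] [  -1.5 -158.1  -57.3]
0.8 [-48. 213.] [  -1.5 -182.2  -56.7]
0.9 [-30. 229.] [  -1.5 -206.2  -53.6]
1.0 [-11. 244.] [  -1.5 -229.7  -48.1]
1.1 [ 10. 256.] [  -1.6 -252.6  -40.3]
1.2 [ 32. 267.] [  -1.6 -274.6  -30.1]
1.3 [ 54. 275.] [  -1.6 -295.4  -17.8]
1.4 [ 78. 280.] [  -1.6 -314.9   -3.5]
1.5 [102. 284.] [  -1.6 -332.8   12.8]
1.6 [126. 284.] [  -1.6 -349.    30.8]
1.7 [150. 283.] [  -1.6 -363.2   50.3]
```

```bash
python3 -m crank '[[[0,-9,-6],[0,0,0],255],[[0,-22,-13],[0,0,0],255],[[0,-33,-19],[0,0,0],255],[[0,-44,-25],[0,0,0],255],[[0,-65,-36],[0,0,0],255],[[0,-65,-36],[0,0,0],255]]'
python3 - <<'E'
from plant import bot
from h import *
import cv2
p,M,s=now(bot); print(w2c(p+L*M[:,2]),C.T@s["ft_force"])
d=bot.get_image("scene");cv2.imwrite("pics/w6.png",cv2.resize(d["pixels"][100:300,200:440,::-1],(600,500)))
E
```

```text
t: 11.28
tool_pos: [484.2, 24.3, 99.3]
eef_rot: [-2.268, 0.0, -0.464]
ft_force: [-0.7, -2.2, -0.6]
opening: -0.6
grip_force: 1.1
[-100.87355995 -106.65825094  110.90634554] [ 0.4151271  -2.28677006 -0.61126597]
```

View pics/w6.png

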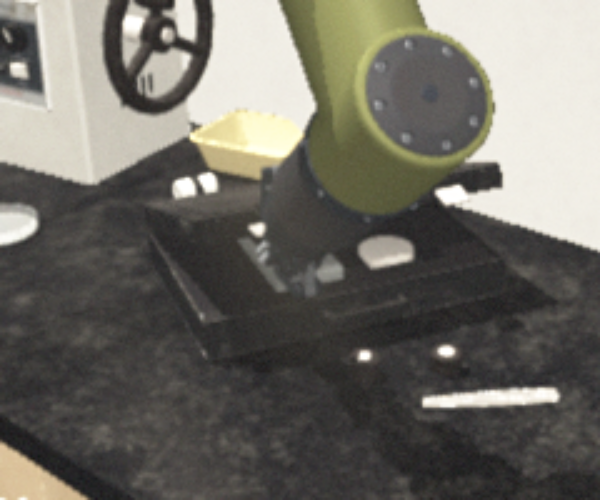

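The lid is lifted about 0.3 rad on the fingertips, and the tester is visible inside. I'll continue along the arc.

```bash
python3 -m crank '[[[0,-22,-9],[0,0,0],255],[[0,-45,-15],[0,0,0],255],[[0,-69,-19],[0,0,0],255],[[0,-93,-21],[0,0,0],255],[[0,-117,-21],[0,0,0],255],[[0,-141,-18],[0,0,0],255],[[0,-165,-12],[0,0,0],255],[[0,-187,-4],[0,0,0],255],[[0,-209,6],[0,0,0],255],[[0,-230,18],[0,0,0],255],[[0,-250,32],[0,0,0],255],[[0,-268,49],[0,0,0],255],[[0,-276,58],[0,0,0],255],[[0,-284,67],[0,0,0],255],[[0,-284,67],[0,0,0],255]]'
python3 - <<'E'
from plant import bot
from h import *
import cv2
p,M,s=now(bot); print(w2c(p+L*M[:,2]),C.T@s["ft_force"],s["joint_positions"])
d=bot.get_image("scene");t=bot.get_image("top");cv2.imwrite("pics/w7.png",np.hstack([cv2.resize(d["pixels"][60:300,180:440,::-1],(400,370)),cv2.resize(t["pixels"][60:300,200:460,::-1],(400,370))]))
E
```

```text
t: 13.2
tool_pos: [588.8, 233.4, 270.8]
eef_rot: [-2.27, 0.004, -0.464]
ft_force: [0.1, 0.1, 0.1]
opening: 0.1
grip_force: 0.0
[-101.21063341  127.16039629  282.38865773] [-0.00879806  0.15071839  0.11138842] [ 0.31387305 -0.31355546 -0.15825893 -0.65081831 -1.12722975  0.89211333]
```

View pics/w7.png

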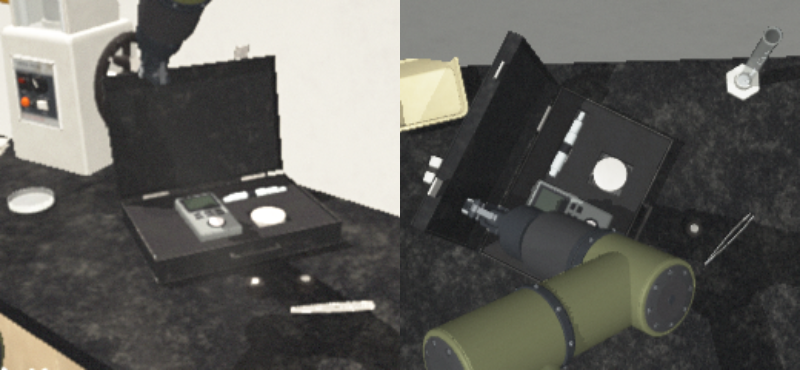

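The lid leans on its back stop, clear of the hand with no contact force. The tester sits in its recess, with the white round key at about scene (320,204).

```bash
python3 - <<'E'
from plant import bot
from h import *
import cv2
p,M,s=now(bot); d=bot.get_image("scene");t=bot.get_image("top")
for n,dd,b in(("scene",d,(290,180,370,220)),("top",t,(300,180,420,290))):
    print(n,"key pred",proj(dd,c2w((-40,-40,59))).round(1))
    m=(dd["pixels"].min(2)>150).astype(np.uint8);k,l,st,c=cv2.connectedComponentsWithStats(m)
    for i in range(1,k):
        if b[0]<c[i][0]<b[2] and b[1]<c[i][1]<b[3] and st[i][4]>8: print(n,st[i],c[i].round(1),w2c(onz(dd,c[i],59)).round(1))
for q,ti in [((-70,30,290),40),((-40,-40,150),90),((-40,-40,80),90)]: print(q,rel(p,M,*tgt(q,ti)))
E
```

```text
scene key pred [320.1 203.1]
scene [346 181  20   6  81] [354.8 183.2] [95.3 31.  59. ]
scene [325 184  16   7  71] [332.9 187.2] [28.2 33.  59. ]
scene [294 189  32  24 271] [311.9 203.7] [-60.7 -33.7  59. ]
scene [324 193   4   5  10] [325.3 195.1] [-9.9 -2.9 59. ]
scene [343 194  23  13 231] [353.8 199.7] [ 48.1 -59.7  59. ]
top key pred [324.5 207.4]
top [311 188   8   4  14] [313.9 189.8] [-8.8  6.9 59. ]
top [389 206   5   4  17] [390.9 207.4] [  36.8 -202.5   59. ]
(-70, 30, 290) (array([ 30.8,  56.6, -78.6]), array([ 0. ,  0.2, -0.1]))
(-40, -40, 150) (array([ 61.3, 222.5, -48.6]), array([-50. ,   0.2,  -0.1]))
(-40, -40, 80) (array([ 61.6, 276.1,  -3.6]), array([-50. ,   0.2,  -0.1]))
```

```bash
python3 -m crank '[[[31,57,-79],[0,0,0],255],[[31,57,-79],[0,0,0],255],[[61,150,-75],[-20,0,0],255],[[61,222,-49],[-50,0,0],255],[[61,222,-49],[-50,0,0],255],[[61,222,-49],[-50,0,0],255],[[61,222,-49],[-50,0,0],255],[[61,222,-49],[-50,0,0],255],[[61,250,-26],[-50,0,0],255],[[61,276,-4],[-50,0,0],255],[[61,276,-4],[-50,0,0],255]]'
python3 - <<'E'
from plant import bot
from h import *
import cv2
p,M,s=now(bot); print(w2c(p+L*M[:,2]),M[:,2],s["ft_force"])
w=bot.get_image("wrist"); H=np.array(w["hand_eye"]); f=200/np.tan(np.radians(w["fov_y"]/2))
c=np.linalg.inv(H)@np.r_[M.T@(c2w((-40,-40,59))-p),1]; print("key pred",w["cx"]+f*c[0]/c[2],w["cy"]+f*c[1]/c[2])
g=w["pixels"].min(2);m=(g>150).astype(np.uint8);k,l,st,cc=cv2.connectedComponentsWithStats(m)
for i in range(1,k):
    if st[i][4]>60: print(st[i],cc[i].round(1))
for q in [(-40,-40,66),(-40,-40,59),(-40,-40,55)]: print(q,rel(p,M,*tgt(q,90)))
E
```

```text
t: 14.78
tool_pos: [559.9, 43.4, 60.1]
eef_rot: [3.139, 0.008, -0.467]
ft_force: [-0.2, 0.5, -0.9]
opening: 0.1
grip_force: 0.0
[-41.64410421 -41.80227389  78.0972805 ] [-0.00774483  0.00151533 -0.99996886] [-0.18248555  0.53834661 -0.91183604]
key pred 311.9572097815957 236.78154034527148
[  229     0   117   103 10085] [287.8  46.4]
[  93   43   42   91 2662] [115.4  85.3]
[572  77  24  25 464] [583.5  89. ]
[614 118  26  49 292] [628.2 144.4]
[ 202  173   93  109 4279] [251.7 217.4]
[ 92 175  25 108 492] [104.2 229.5]
[511 199  24  21 290] [522.9 208.8]
[284 217  42  30 725] [301.8 230. ]
[ 45 294  14  33 164] [ 51.2 308.5]
(-40, -40, 66) (array([ 1.9, -1.9, 12.1]), array([ 0.1,  0.4, -0.1]))
(-40, -40, 59) (array([ 1.9, -1.9, 19.1]), array([ 0.1,  0.4, -0.1]))
(-40, -40, 55) (array([ 2. , -1.9, 23.1]), array([ 0.1,  0.4, -0.1]))
```

```bash
python3 -m crank '[[[2,-5,8],[0,0,0],255],[[2,-5,14],[0,0,0],255],[[2,-5,17],[0,0,0],255],[[2,-5,17],[0,0,0],255]]'; python3 -m crank '[[[0,0,2],[0,0,0],255],[[0,0,3],[0,0,0],255],[[0,0,3],[0,0,0],255]]'
```

```text
t: 15.32
tool_pos: [566.0, 48.4, 46.0]
eef_rot: [-3.142, 0.003, -0.465]
ft_force: [-1.5, 0.8, 2.9]
opening: -0.1
grip_force: 1.2
t: 15.7
tool_pos: [566.1, 48.3, 42.9]
eef_rot: [-3.141, 0.003, -0.465]
ft_force: [-1.3, 1.1, 4.2]
opening: -0.3
grip_force: 1.9
```

```bash
python3 -m crank '[[[0,0,1.5],[0,0,0],255],[[0,0,1.5],[0,0,0],255]]';python3 -m crank '[[[0,0,1.5],[0,0,0],255],[[0,0,1.5],[0,0,0],255]]'
```

```text
t: 15.95
tool_pos: [566.1, 48.3, 42.6]
eef_rot: [-3.142, 0.003, -0.464]
ft_force: [-4.6, 1.6, 10.7]
opening: -0.0
grip_force: 5.2
t: 16.2
tool_pos: [566.2, 48.3, 42.6]
eef_rot: [-3.141, 0.002, -0.464]
ft_force: [-9.2, 2.5, 16.7]
opening: 0.1
grip_force: 8.6
```

Hard stop: the force rises with no further travel, so the key is bottomed. Now I'll retreat straight up and check.

```bash
python3 -m crank '[[[0,0,-10],[0,0,0],255],[[0,0,-50],[0,0,0],255],[[0,0,-100],[0,0,0],255],[[0,0,-160],[0,0,0],255],[[0,-0,-200],[0,0,0],255],[[0,0,-200],[0,0,0],255],[[0,0,-200],[0,0,0],255],[[0,0,-200],[0,0,0],255],[[0,0,-200],[0,0,0],255],[[0,0,-200],[0,0,0],255]]'
python3 - <<'E'
from plant import bot
from h import *
import cv2
p,M,s=now(bot); print(s["ft_force"])
d=bot.get_image("scene");t=bot.get_image("top")
o=cv2.imread("pics/scene0.png")
for n,dd,b in(("scene",d,(290,60,430,270)),("top",t,(200,140,440,260))):
    m=(dd["pixels"].min(2)>150).astype(np.uint8);k,l,st,c=cv2.connectedComponentsWithStats(m)
    for i in range(1,k):
        if b[0]<c[i][0]<b[2] and b[1]<c[i][1]<b[3] and 8<st[i][4]<400: print(n,st[i],c[i].round(1))
w=bot.get_image("wrist"); H=np.array(w["hand_eye"]); f=200/np.tan(np.radians(w["fov_y"]/2))
for q in((-40,-40,59),(-40,-36,59)):
    c=np.linalg.inv(H)@np.r_[M.T@(c2w(q)-p),1]; print("key pred",w["cx"]+f*c[0]/c[2],w["cy"]+f*c[1]/c[2])
m=(w["pixels"].min(2)>150).astype(np.uint8);k,l,st,c=cv2.connectedComponentsWithStats(m)
for i in range(1,k):
    if st[i][4]>60: print(st[i],c[i].round(1))
E
```

```text
t: 17.45
tool_pos: [566.3, 47.9, 239.0]
eef_rot: [3.141, 0.004, -0.465]
ft_force: [-0.2, 0.5, -0.2]
opening: 0.2
grip_force: 0.0
[-0.19688751  0.48542163 -0.21745915]
scene [315 119   8  14  29] [316.7 126.8]
scene [337 172  15   5  31] [343.9 174.3]
scene [346 181  20   6  80] [354.8 183.2]
scene [325 184  16   7  71] [332.9 187.2]
scene [343 194  23  13 230] [353.8 199.8]
scene [376 239   5   3  13] [378.3 240. ]
scene [344 241   4   3  10] [345.2 242. ]
scene [369 255  55   8 302] [396.9 258.9]
top [308 133  12  16  84] [313.8 141.5]
top [219 161   8   8  46] [222.3 164.4]
top [340 163   7  18  69] [343.5 171.1]
top [215 171   9  15  57] [218.8 176.3]
top [389 206   5   4  17] [390.9 207.4]
top [311 212  19  10  91] [321.5 216.7]
top [400 223   7   7  11] [402.7 225.6]
top [370 227   4   4  13] [371.4 228.5]
key pred 320.14968330550414 179.40841002223232
key pred 316.6323851902022 179.40921690391866
[ 214    1   20   68 1011] [222.3  38.4]
[160  17  11  53 317] [165.1  43. ]
[484  44  55 104 848] [509.5  96.1]
[ 281   55   57   60 2662] [309.1  84.8]
[217  86  20  44 729] [226.5 105.9]
[453 100  13  14 139] [459.4 106.7]
[ 211  145  131   64 4204] [292.  175.9]
[427 165  13  11  94] [433.2 170. ]
[306 169  23  22 391] [317.1 179.3]
[180 204   9  40 201] [184.3 223.2]
[  492   258   148   142 10465] [592.3 326.2]
[120 368  13  18 143] [126.1 375.6]
```

```bash
python3 -c "
from plant import bot
print(bot.finish_job())"
```

```text
the job is handed in; nothing more can be done
None
```

I handed the job in at about 17.5 s of the 48 s allowed; the hand-in returned no verdict. The lid rests open against its back stop, the power key was pressed to its hard stop and released, and in the last images the case, tester and specimens had not visibly moved.

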